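# Open the microscope accessory case past its safety catch

### The job

Open the microscope accessory case: with light finger pressure, never more than 18 N, press the catch's safety button down and, keeping it down, slide it all the way back from the latch until it pops up by itself and stays there. Then swing the T-handled latch up off the lid and right over towards the robot so that it stands upright or beyond, and only then raise the lid smoothly by its bow handle until it stands well open (65 degrees or so) and let go. Leave the other things on the bench where they are.

Things in the scene. Friction and masses are not known exactly. Their poses are not given: they have to be found in the camera images.
- case: Hard grey accessory case, 170 mm deep (its x) by 260 mm wide (its y), 80 mm high with the lid shut (lid from 58 up), fixed to the bench. Origin: centre of its underside; x points from the front (catch side, towards the robot) to the hinges at the back, y left seen from the front, z up. A steel catch sits on its front face (x = -85 mm). The spots below are given in this frame's directions.
- catch_spot (a point): Where the catch sits nominally: case's x -85, y 0, z 78 mm, the level of the catch body's top. The catch body reaches 46 mm forward of it and from y -24 to 92. The whole catch (button, latch) is bolted through slots, so it truly sits up to 3 mm off in x and y and 4 mm in z, differently each time (not turned): all three spots of the catch are nominal and must be corrected by eye or feel.
- button_spot (a point): Nominal middle of the safety button's top where a fingertip presses: 50 mm to the +y side of the latch's middle. Black button, top 16 (x) by 27 mm: y from -9 to +18 of the spot, then a 4 mm high, 4 mm wide cross rib to push against. Bevelled flanks, cannot be pinched. Guide rails 15 mm to either side in x, their tops 6 mm below the spot. Press with shut fingertips, a little to the latch side of the spot.
- latch_spot (a point): Nominal middle of the cross bar of the latch's upright T-handle, latch down: 30 mm long (y), 10 mm thick (x), 16 mm high, its top 8 mm above the spot; below it a stem 16 mm wide, 22 mm high on the level steel strap (24 mm wide, top 29 mm below the spot) that reaches over the lid. The released button's tongue and rails beside it lie 25 mm and more below the spot.
- latch_hinge_spot (a point): Nominal point on the latch's hinge axis (along the case's y): 29 mm in front (-x) of and 38 mm below latch_spot.
- safety_slide (a joint): How far the safety button is slid along the case's +y (away from the latch), m: 0 locked, tongue over the latch strap; 0.015 stop (settles at 0.013), released. The button gives down 5 mm: 2 N to start, 5.5 N at 3.5 mm, 7 N at 5 mm, then a hard stop. It slides only while down more than 3.5 mm, against 2 to 4 N; let up at the stop it pops up and stays; let up sooner it springs back.
- latch (a joint): Angle of the latch, rad: 0 lying level over the lid, 1.57 nose straight up, stop at 1.85. It turns about its hinge (along the case's y) so that the nose rises and the T-handle goes over towards the robot (-x). Stiff (about 0.2 N m), stays where it is left. Cannot lift while the safety tongue is over it.
- lid (a joint): Angle of the lid, rad: 0 shut, about 1.15 is well open, stop at 1.75. Turns up and back about point lid_hinge. Stiff hinge (0.4 N m plus 0.35 kg of lid): it stays where it is left. The latch strap holds it down.
- lid_handle (a point): Middle of the bow handle's grip bar on the lid: round steel bar 11 mm thick, 100 mm long along the case's y, 33 mm above the lid top, 43 mm behind the lid's front edge; 127 mm in front of and 55 mm above the hinge axis when shut.
- lid_hinge (a point): On the hinge axis of the lid (along the case's y), at the case's top back edge, 58 mm above the bench.
- dish: Bystander: flat clear petri dish, 90 mm across, 16 mm high, origin under its centre.
- eyepiece: Bystander: black microscope eyepiece, 40 mm across, 50 mm high, standing; origin under its centre.
- slide_box: Bystander: wooden slide box 85 x 99 x 33 mm, origin under its centre.
- pencil: Bystander: brown pencil 175 mm long, 7 mm thick, along its x, origin under its middle.
- forceps: Bystander: steel forceps 127 mm long, 8 mm high, along its x, origin under its middle.
- beaker: Bystander: glass beaker, 70 mm across, 90 mm high, origin under its centre.
- jar: Bystander: glass jar with white cap, 72 mm across, 100 mm high, origin under its centre.

How it is judged:
By the outcome, as a careful person would: the job done as asked, in the order asked, and still so for the second after the job is handed in, with the robot touching nothing.
It also fails if it takes over 70 s, if anything falls off the work surface, if the arm or the gripper's body presses on something with over 40 N, if the wrist force passes 120 N, or if a joint passes its speed limit or range.

### The arm

A 7-joint arm with a two-finger parallel gripper is mounted at the origin on the work surface. World frame = base frame: x ahead of the robot, y to its left, z up, the work surface at z = 0. Lengths are in m, angles in rad, forces in N, time in s.
With the tool pointing down it reaches from about 0.35 to 0.9 m from the base axis. Payload 8.1 kg.
Tool frame: the origin (TCP) lies at the very end of the fingers, on their centre line; the grasp point (between the pads) lies arm.hold_point_z behind it (arm.hold_point_z is the distance from the TCP to the grasp point, in m); z points along the fingers, y is the line along which they close (so a half turn about z gives the same grasp; the last joint's range is limited). The gripper opens to 92 mm and grips with 3 to 60 N. Pads are 19 mm wide; open, the fingers measure 130 mm over their backs; the gripper's body (75 mm by 190 mm) begins 47 mm behind the grasp point.
Start: joints at [1.01, 0.434, 0.025, 1.573, -0.012, 1.134, -0.075], TCP at [0.276, -0.561, 0.227] pointing down, gripper open.
Joint ranges: [-2.62, 2.62], [-0.44, 2.09], [-1.27, 1.32], [0.08, 2.57], [-1.32, 4.46], [0.12, 2], [-2.74, 2.74]. Speed limits (rad/s): [2.22, 2.22, 3.01, 3.01, 3.14, 3.14, 3.14].

### API

Orientations are given as a rotation vector (axis times angle).
In Python, from cell import arm, vision, job, cut_out gives the robot as it stands. The module is installed in compiled form; this text tells all that it offers.
- The arm moves only by the tool play_rows, never from a script. Its argument "increments" is text: rows parted by semicolons, each of 5 numbers parted by spaces: the shift along the tool's x, y, z in cm, then the turn about the tool's z in degrees, then the opening, from -1 (shut) to 1 (fully open), so that 0 is half open. A call has 1 to 5 rows; each row shifts and turns the commanded pose from where the row before left it, along the tool's axes as they then stand; what a row does not reach is not made up. A row lasts 1/12 s, in which the tool goes at most 41.7 mm and 7.16 degrees, less where a joint would pass 70% of its speed; a pose out of reach is approached as far as the arm can. A call is refused whole if a number of a shift passes 4.17 or a number of a turn 7.16, either way. A call with a gripper value outside its range is refused whole. The fingers move at their own pace and stop on an object; "grip_force" is the grip in N (left out, the last holds). Time passes only in rows, so rows that do not move let the fingers close. It gives the time, the measured TCP pose, the force, the opening and the grip force at its end, in the units of the state.
- arm.observe(): the state, without advancing time (a new reading comes with each control period).
- vision.get_image(name): name is "side" or "top"; returns a dict with "frame" (420x560x3 uint8, red, green, blue), "z_map" (420x560 float32, m along the optical axis (not along the pixel's ray), 0 where there is no reading), "mtx" (3x3 intrinsics, pixels), "distortion" ([k1, k2, p1, p2, k3] as OpenCV has them; the pictures are not rectified), "cam_to_world" (4x4, takes a point from camera to world coordinates). Camera axes: x right, y up, looking along -z (the intrinsics and any distortion apply to the point x, -y, -z); pixel columns grow to the right and rows downward; lengths in m; the calibration is good to about 2 mm. A picture is of the moment at which its call begins.
- job.sign_off(): hands the job in; it is judged then, once.
Trained networks look in a picture, given as the dict that the camera call returned (one of the last four; its "shot" number tells which), for a name from the list of things; names that differ only in an ending like _2 or _b are one class to them, and where a whole thing is asked for, a point or a joint stands for the part that bears it (a point fixed in the world has none). Each returns a list of dicts, best first, with "confidence" (0 to 1); they miss things now and then, are a little off and sometimes report something else, mostly with a low value. They report only what shows in the picture. A call takes as long as a camera call.
- cut_out(query, picture): "mask" (420x560 bool, what is visible of it) and "point" ([row, column] in pixels, amid what is visible of it).
The state is a dict: "clock": time; "joints": joint angles; "dq": joint speeds; "joint_efforts": joint torques, N m; "position": TCP position; "ee_rot": TCP orientation; "force": force on the tool from outside, world axes, zero at the start; "ft_torque": the same for the moment, N m; "width": opening from 0.0 (shut) to 1.0 (fully open); "gripper_force": force on a finger pad.
Only numpy, scipy, OpenCV 4.12 (cv2) and the standard library are available. Lean on these libraries where they do the work, as an engineer would, in place of code of your own. Each camera call takes 0.05 s, during which the arm holds its last target. There are 200 camera calls.

## Working session

There is one attempt and no reset: what is moved stays moved. The work goes in short steps, Python scripts to look and compute and a tool call to move; the robot and the scene stay as the last step left them, time stands still between calls to the robot, and variables do not carry over. Pictures are saved under pics/ and viewed, at most 10 in all, crops included, and the job is handed in when it is done.

Besides the shell and the picture viewer there is one more tool, called after "Request:" by a JSON object that holds its "fn" and its "kwargs", one argument or row to a line. play_rows: Moves the arm, as the interface text tells. Its arguments: {"type":"object","properties":{"increments":{"type":"string"},"grip_force":{"type":"number"}},"required":["increments"]}

```bash
mkdir -p pics
cat > h.py <<'E'
import numpy as np, cv2
from cell import arm, vision, job, cut_out
def world(p):
    z=p["z_map"]; H,W=z.shape
    u,v=np.meshgrid(np.arange(W),np.arange(H))
    n=cv2.undistortPoints(np.stack([u,v],-1).reshape(-1,1,2).astype(float),p["mtx"],p["distortion"]).reshape(H,W,2)
    c=np.stack([n[...,0]*z,-n[...,1]*z,-z,np.ones_like(z)],-1)
    w=(c@np.array(p["cam_to_world"]).T)[...,:3]; w[z==0]=np.nan
    return w
def save(p,n,crop=None,s=1):
    f=p["frame"][...,::-1]
    if crop: a,b,c,d=crop; f=f[a:b,c:d]
    cv2.imwrite("pics/"+n+".png",cv2.resize(f,None,fx=s,fy=s,interpolation=cv2.INTER_CUBIC))
E
python3 - <<'E'
from h import *
s=arm.observe(); print({k:np.round(v,3) for k,v in s.items()}, arm.hold_point_z)
P={n:vision.get_image(n) for n in("top","side")}
for n,p in P.items():
    save(p,n+"0"); w=world(p); np.save(n+"0.npy",w); np.save(n+"0f.npy",p["frame"])
    print(n,np.round(p["cam_to_world"],3).tolist(),np.round(p["mtx"],1).tolist())
    for q in("case","catch_spot","button_spot","latch_spot","lid_handle","safety_slide","latch"):
        for r in cut_out(q,p)[:1]:
            m=r["mask"]; print(q,round(r["confidence"],2),r["point"],m.sum(),np.round(np.nanmedian(w[m],0),3) if m.any() else '')
E
```

```text
{'clock': np.float64(0.0), 'joints': array([ 1.01 ,  0.435,  0.025,  1.574, -0.012,  1.134, -0.075]), 'dq': array([ 0.   , -0.001,  0.   , -0.001,  0.001,  0.001, -0.002]), 'joint_efforts': array([-1.0000e-03, -6.6784e+01,  9.8500e-01, -3.1446e+01, -6.1000e-02,
        4.3000e-02,  0.0000e+00]), 'position': array([ 0.276, -0.56 ,  0.226]), 'ee_rot': array([-3.058e+00, -7.120e-01,  1.000e-03]), 'force': array([-0.022,  0.094, -0.025]), 'ft_torque': array([0.001, 0.009, 0.035]), 'gripper_force': np.float64(0.0), 'width': np.float64(1.002)} 0.0188
top [[0.025, 0.998, -0.051, 0.509], [-1.0, 0.024, -0.01, -0.016], [-0.008, 0.051, 0.999, 1.193], [0.0, 0.0, 0.0, 1.0]] [[419.2, 0.0, 287.3], [0.0, 419.2, 206.4], [0.0, 0.0, 1.0]]
case 0.86 [210.7, 277.4] 6326 [0.554 0.025 0.079]
catch_spot 0.91 [210.3, 277.7] 6327 [0.554 0.023 0.079]
button_spot 0.93 [209.6, 278.6] 6420 [0.554 0.023 0.079]
latch_spot 0.69 [212.1, 276.4] 6345 [0.554 0.023 0.079]
lid_handle 0.59 [212.2, 272.2] 6201 [0.553 0.024 0.08 ]
safety_slide 0.62 [211.7, 274.7] 6370 [0.554 0.022 0.079]
latch 0.78 [246.0, 265.5] 257 [0.459 0.053 0.086]
side [[-0.971, 0.148, -0.188, 0.359], [-0.238, -0.523, 0.819, 0.784], [0.023, 0.84, 0.543, 0.637], [0.0, 0.0, 0.0, 1.0]] [[419.9, 0.0, 279.3], [0.0, 419.9, 208.6], [0.0, 0.0, 1.0]]
case 0.89 [244.8, 261.6] 7070 [0.557 0.093 0.078]
catch_spot 0.7 [243.4, 263.6] 7243 [0.557 0.093 0.078]
button_spot 0.74 [246.5, 261.5] 7233 [0.556 0.093 0.078]
latch_spot 0.59 [243.6, 260.7] 7137 [0.557 0.094 0.078]
lid_handle 0.9 [234.0, 263.5] 5605 [0.555 0.064 0.078]
safety_slide 0.5 [248.3, 306.4] 215 [0.459 0.11  0.092]
latch 0.86 [236.1, 310.1] 227 [0.457 0.06  0.086]
```

View pics/top0.png

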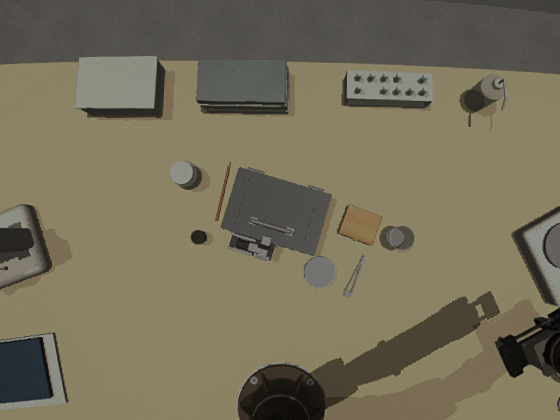

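View pics/side0.png

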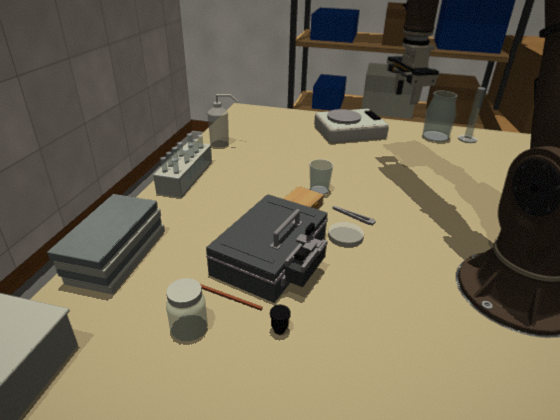

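Run:
```python
import cv2,numpy as np
a=cv2.imread("pics/top0.png")[190:270,200:320]; b=cv2.imread("pics/side0.png")[195:275,240:360]
cv2.imwrite("pics/c.png",np.hstack([cv2.resize(x,None,fx=3.3,fy=5,interpolation=2)if 0 else cv2.resize(x,(396,264),interpolation=2) for x in(a,b)]))
w=np.load("top0.npy")
# lid pts fit
m=(abs(w[...,2]-.080)<.006)&(w[...,0]>.44)&(w[...,0]<.70)&(abs(w[...,1])<.25)
p=w[m][:,:2].astype(np.float32); print(cv2.minAreaRect(p), len(p), np.percentile(p,[1,50,99],axis=0))
m=(w[...,2]>.10)&(w[...,2]<.13)&(w[...,0]>.44)&(w[...,0]<.72)&(abs(w[...,1])<.2)
p=w[m]; print(cv2.minAreaRect(p[:,:2].astype(np.float32)),p.mean(0),len(p))
```

```text
((0.5461422801017761, 0.08608520030975342), (0.3745972812175751, 0.2173847109079361), 74.75570678710938) 6136 [[ 0.44651001 -0.10789343]
 [ 0.55361027  0.02680783]
 [ 0.65535554  0.15798973]]
((0.48196637630462646, 0.05461864918470383), (0.12879496812820435, 0.08085837215185165), 74.74258422851562) [0.49977931 0.04284874 0.1171805 ] 241
```

View pics/c.png

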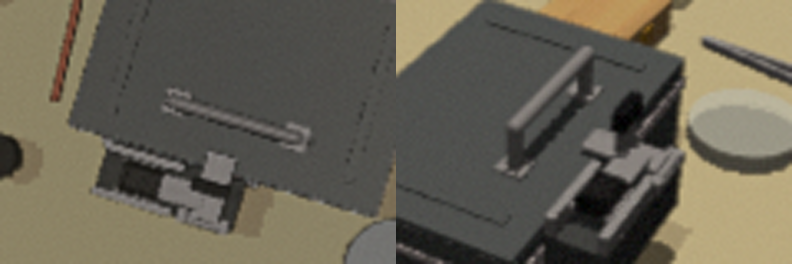

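```bash
cat > fit.py <<'E'
from h import *
from scipy.optimize import least_squares
w=np.load("top0.npy"); ws=np.load("side0.npy")
def lidpts(w):
    z=w[...,2]; m=(abs(z-.079)<.005)&(w[...,0]>.42)&(w[...,0]<.70)&(w[...,1]>-.14)&(w[...,1]<.19)
    n,l,st,_=cv2.connectedComponentsWithStats(m.astype(np.uint8)); k=1+np.argmax(st[1:,4]); return w[l==k]
p=lidpts(w); ps=lidpts(ws)
print(len(p),np.median(p[:,2]),len(ps),np.median(ps[:,2]))
for th in np.radians(np.arange(-18,-11,.5)):
    pass
def edges(p,th):
    R=np.array([[np.cos(th),np.sin(th)],[-np.sin(th),np.cos(th)]]); q=p[:,:2]@R.T; return q
best=None
for d in np.arange(-19,-11,.25):
    q=edges(p,np.radians(d)); qs=edges(ps,np.radians(d))
    r=[np.percentile(a[:,0],99.5)-np.percentile(a[:,0],4) for a in(q,qs)]+[np.percentile(a[:,1],99.7)-np.percentile(a[:,1],.3) for a in(q,qs)]
    print(d,np.round(r,4))
E
python3 fit.py
```

```text
5947 0.07940260731920934 4966 0.07818126851103019
-19.0 [0.1694 0.1935 0.2624 0.2636]
-18.75 [0.1689 0.1929 0.262  0.263 ]
-18.5 [0.1683 0.1924 0.2616 0.2626]
-18.25 [0.1679 0.1918 0.2611 0.2624]
-18.0 [0.1674 0.191  0.2609 0.2619]
-17.75 [0.167  0.1905 0.2605 0.2614]
-17.5 [0.1667 0.1898 0.2602 0.2609]
-17.25 [0.1664 0.189  0.2598 0.2607]
-17.0 [0.1663 0.1886 0.2594 0.2607]
-16.75 [0.1659 0.1881 0.2593 0.2603]
-16.5 [0.1656 0.1876 0.2591 0.2602]
-16.25 [0.1654 0.1874 0.2589 0.2598]
-16.0 [0.1651 0.187  0.2586 0.2599]
-15.75 [0.1651 0.1867 0.2585 0.2596]
-15.5 [0.165  0.1862 0.2586 0.2593]
-15.25 [0.165  0.1858 0.2586 0.2594]
-15.0 [0.1651 0.1856 0.2584 0.2592]
-14.75 [0.1651 0.1853 0.2583 0.2596]
-14.5 [0.1653 0.1852 0.2584 0.2596]
-14.25 [0.1654 0.185  0.2587 0.26  ]
-14.0 [0.1657 0.1849 0.2589 0.2601]
-13.75 [0.1659 0.1847 0.2589 0.2603]
-13.5 [0.1661 0.1846 0.2592 0.2606]
-13.25 [0.1664 0.1845 0.2596 0.261 ]
-13.0 [0.1666 0.1845 0.26   0.2615]
-12.75 [0.167  0.1847 0.2603 0.2619]
-12.5 [0.1675 0.1846 0.2606 0.2624]
-12.25 [0.168  0.1846 0.261  0.2629]
-12.0 [0.1684 0.1845 0.2613 0.2633]
-11.75 [0.169  0.1845 0.2616 0.2637]
-11.5 [0.1695 0.1846 0.262  0.2642]
-11.25 [0.17   0.1845 0.2624 0.2646]
```

```bash
cat > cf.py <<'E'
from h import *
th=np.radians(-15.1); R=np.array([[np.cos(th),-np.sin(th),0],[np.sin(th),np.cos(th),0],[0,0,1]])
E
cat > a.py <<'E'
from cf import *
import matplotlib
E
python3 - <<'E'
from cf import *
w=np.load("top0.npy"); ws=np.load("side0.npy")
for n,a in(("top",w),("side",ws)):
    q=a@R; z=q[...,2]; ok=(abs(z-.079)<.004)&(abs(a[...,0]-.55)<.13)&(abs(a[...,1]-.02)<.17)
    # row-wise extents
    c=q[ok]
    ys=[];xs=[]
    for x in np.arange(.50,.62,.004):
        b=c[abs(c[:,0]-x)<.002]
        if len(b)>20: ys.append((b[:,1].min(),b[:,1].max()))
    for y in np.arange(.09,.26,.01):
        b=c[abs(c[:,1]-y)<.005]
        if len(b)>20: xs.append((round(y,3),round(b[:,0].min(),4),round(b[:,0].max(),4)))
    print(n,np.median(ys,0),np.mean(np.median(ys,0))); print(xs)
    h=q[(z>.102)&(z<.125)&(abs(a[...,0]-.5)<.07)&(abs(a[...,1]-.04)<.1)]
    print("high",len(h)); 
    i=np.argsort(h[:,1]); print(np.round(h[i][::6],4).tolist())
E
```

```text
top [0.03928446 0.29685596] 0.1680702130323146
[(np.float64(0.09), np.float64(0.4435), np.float64(0.6127)), (np.float64(0.1), np.float64(0.443), np.float64(0.6127)), (np.float64(0.11), np.float64(0.4432), np.float64(0.6123)), (np.float64(0.12), np.float64(0.4434), np.float64(0.6126)), (np.float64(0.13), np.float64(0.443), np.float64(0.6125)), (np.float64(0.14), np.float64(0.4436), np.float64(0.6128)), (np.float64(0.15), np.float64(0.3972), np.float64(0.6121)), (np.float64(0.16), np.float64(0.3983), np.float64(0.6126)), (np.float64(0.17), np.float64(0.3948), np.float64(0.6131)), (np.float64(0.18), np.float64(0.3954), np.float64(0.6125)), (np.float64(0.19), np.float64(0.3979), np.float64(0.6127)), (np.float64(0.2), np.float64(0.3973), np.float64(0.6123)), (np.float64(0.21), np.float64(0.4037), np.float64(0.6123)), (np.float64(0.22), np.float64(0.4433), np.float64(0.613)), (np.float64(0.23), np.float64(0.4325), np.float64(0.6123)), (np.float64(0.24), np.float64(0.4033), np.float64(0.6132)), (np.float64(0.25), np.float64(0.4028), np.float64(0.6128))]
high 228
[[0.4857, 0.1138, 0.1154], [
[... 2537 characters left out ...]
.1077], [0.4281, 0.1739, 0.1225], [0.4852, 0.1751, 0.116], [0.4242, 0.1761, 0.1149], [0.425, 0.1776, 0.1023], [0.4325, 0.1795, 0.1218], [0.4796, 0.1805, 0.1106], [0.4243, 0.1814, 0.1181], [0.486, 0.1827, 0.1149], [0.4803, 0.1842, 0.1152], [0.4275, 0.1851, 0.1218], [0.487, 0.1856, 0.1163], [0.4331, 0.1869, 0.1131], [0.4282, 0.1875, 0.1152], [0.4275, 0.1884, 0.1108], [0.4807, 0.1923, 0.1121], [0.4821, 0.1946, 0.1156], [0.4816, 0.1999, 0.1137], [0.4828, 0.2023, 0.1174], [0.4805, 0.2064, 0.1155], [0.4807, 0.2104, 0.1153], [0.4833, 0.2146, 0.117], [0.4816, 0.2176, 0.1143], [0.48, 0.2201, 0.106], [0.4815, 0.2218, 0.1065], [0.488, 0.2231, 0.1075], [0.4828, 0.2238, 0.1073], [0.4818, 0.2256, 0.1062]]
```

Run:
```python
from cf import *
from h import *
for n in("top","side"):
    a=np.load(n+"0.npy"); f=np.load(n+"0f.npy").sum(-1)//3; q=a@R
    m=(q[...,0]>.388)&(q[...,0]<.444)&(q[...,1]>.135)&(q[...,1]<.27)&(q[...,2]>.07)
    print(n)
    for lo in np.arange(.142,.27,.004):
        s=m&(q[...,1]>=lo)&(q[...,1]<lo+.004); b=q[s];i=np.argsort(b[:,0])
        print("%.3f"%lo,' '.join("%d:%d(%d)"%(x*1e3-390,z*1e3,g) for (x,_,z),g in zip(b[i],f[s][i])))
```

```text
top
0.142 53:80(69)
0.146 7:72(81) 10:76(61) 10:71(60) 13:74(43) 13:84(54) 15:77(50) 18:72(47) 20:76(50) 21:74(50) 23:72(52) 26:74(47) 29:79(48) 29:74(52) 32:74(46) 35:75(45) 37:73(43) 38:73(55) 41:78(45) 43:72(54) 45:71(48) 48:72(52) 49:73(50)
0.150 4:84(123) 6:83(119) 7:81(101) 9:83(109) 12:81(116) 14:81(120) 15:82(68) 17:73(53) 20:77(51) 22:79(53) 23:73(47) 25:75(53) 26:76(51) 28:78(53) 31:76(51) 31:74(48) 33:75(48) 34:75(47) 36:77(43) 39:77(46) 40:74(40) 42:78(48) 42:74(46) 45:74(50) 47:78(53) 50:71(34) 53:80(64) 53:80(63)
0.154 5:84(105) 8:82(105) 9:83(122) 10:83(120) 11:81(124) 14:84(122) 16:79(65) 16:75(62) 18:74(43) 19:76(45) 22:77(46) 24:75(43) 27:77(43) 27:76(50) 29:78(49) 30:76(50) 32:76(45) 34:119(40) 35:76(39) 36:74(47) 37:123(30) 38:74(46) 40:123(31) 41:73(45) 42:118(26) 43:75(43) 44:74(50) 46:75(46) 46:73(53) 49:74(33)
0.158 6:83(96) 7:83(96) 10:83(118) 12:85(118) 13:87(90) 15:83(56) 18:89(74) 21:74(42) 21:87(111) 23:75(48) 23:86(119) 26:85(118) 27:88(66) 29:87(104) 32:86(89) 36:121(42) 39:121(31) 39:120(33) 41:125(34) 42:123(30) 43:85(32) 44:114(32) 46:89(76) 48:86(11
[... 17011 characters left out ...]
75(45) 12:78(51) 12:83(48) 12:80(50) 13:85(58) 13:71(24) 14:71(28) 16:72(23) 17:73(53) 18:70(24) 19:71(39) 20:71(17) 21:72(26) 21:74(57) 22:75(48) 23:71(26) 24:74(62) 25:70(22) 25:74(59) 26:71(36) 27:70(26) 27:72(29) 28:73(52) 29:71(29) 30:72(48) 31:71(24) 32:71(35) 34:75(52) 34:71(27) 35:76(64) 37:72(39) 37:75(59) 39:72(30) 40:72(23) 41:73(35) 43:73(24) 44:75(40) 44:89(74) 44:86(45) 44:82(46) 44:90(135) 45:78(45) 45:70(23) 45:72(24) 46:88(71) 46:74(39) 46:84(46) 46:76(47) 46:78(43) 46:89(132) 47:81(44) 48:71(23) 48:73(29) 48:78(43) 48:84(50) 49:75(47) 49:80(45) 49:88(95) 49:86(63) 52:73(32) 52:70(26) 52:75(31) 52:78(47) 53:78(70)
0.266 42:80(44) 52:75(33) 52:78(53) 52:70(23) 53:71(31)
0.270
```

Request:
{"fn": "play_rows", "kwargs": {
  "increments": "0 0 0 6.9 -1; 0 0 0 6.9 -1; 0 0 0 6.9 -1; 0 0 0 6.9 -1; 0 0 0 6.9 -1",
  "grip_force": 20
}}

```text
clock: 1.22
position: [0.2762, -0.5607, 0.2268]
ee_rot: [3.133, -0.236, 0.0]
force: [-0.4, -0.7, -0.1]
width: 0.686
gripper_force: 0.0
```

Request:
{"fn": "play_rows", "kwargs": {
  "increments": "0 0 0 6.8 -1; 0 -3 0 0 -1; 0 -4 0 0 -1; 0 -4 0 0 -1; 0 -4 0 0 -1"
}}

```text
clock: 1.63
position: [0.3153, -0.4143, 0.2267]
ee_rot: [3.114, -0.413, 0.0]
force: [1.5, -0.1, -0.0]
width: 0.325
gripper_force: 0.0
```

Request:
{"fn": "play_rows", "kwargs": {
  "increments": "0 -4 0 0 -1; 0 -4 0 0 -1; 0 -4 0 0 -1; 0 -4 0 0 -1; 0 -4 0 0 -1"
}}

```text
clock: 2.05
position: [0.3674, -0.2209, 0.2271]
ee_rot: [3.114, -0.412, 0.001]
force: [0.3, -0.2, -0.0]
width: 0.009
gripper_force: 0.0
```

Request:
{"fn": "play_rows", "kwargs": {
  "increments": "0 -4 0 0 -1; 0 -4 0 0 -1; 0 -4 0 0 -1; 0 -4 0 0 -1; 0 -4 0 0 -1"
}}

```text
clock: 2.47
position: [0.4194, -0.0277, 0.2272]
ee_rot: [3.114, -0.412, 0.002]
force: [1.6, -0.5, 0.1]
width: 0.007
gripper_force: 0.0
```

Request:
{"fn": "play_rows", "kwargs": {
  "increments": "0 -4 0 0 -1; 0 -4 0 0 -1; 0.6 -1 0 0 -1; 0 0 0 0 -1; 0 0 0 0 -1"
}}

```text
clock: 2.88
position: [0.4484, 0.0557, 0.2265]
ee_rot: [3.114, -0.41, -0.001]
force: [0.4, -0.3, -0.9]
width: 0.007
gripper_force: 0.0
```

```bash
cat >> cf.py <<'E'
from scipy.spatial.transform import Rotation as Ro
def st():
    s=arm.observe(); M=Ro.from_rotvec(s["ee_rot"]).as_matrix()
    print("t",round(float(s["clock"]),2),"q",np.round(s["position"]@R*1e3,1),"yaw(tool x in case)",round(np.degrees(np.arctan2(*(R.T@M[:,0])[[1,0]])),2),"z",np.round(R.T@M[:,2],3),"Fcase",np.round(s["force"]@R,2),"w",round(float(s["width"]),3),"g",round(float(s["gripper_force"]),1))
    return s
E
python3 - <<'E'
from cf import *
st()
p=vision.get_image("side"); save(p,"s1",(120,290,220,390),4)
w=world(p)@R
s=arm.observe()["position"]@R
m=(abs(w[...,0]-s[0])<.05)&(abs(w[...,1]-s[1])<.08)&(w[...,2]>s[2]-.01)&(w[...,2]<s[2]+.02)
print(m.sum(),np.percentile(w[m],[2,50,98],axis=0))
E
```

```text
t 2.88 q [418.4 170.6 226.5] yaw(tool x in case) 0.1 z [-0. -0. -1.] Fcase [ 0.52 -0.21 -0.92] w 0.007 g 0.0
112 [[0.40635313 0.15714943 0.22605061]
 [0.41040284 0.1820576  0.23914571]
 [0.4277061  0.18975413 0.24622683]]
```

View pics/s1.png

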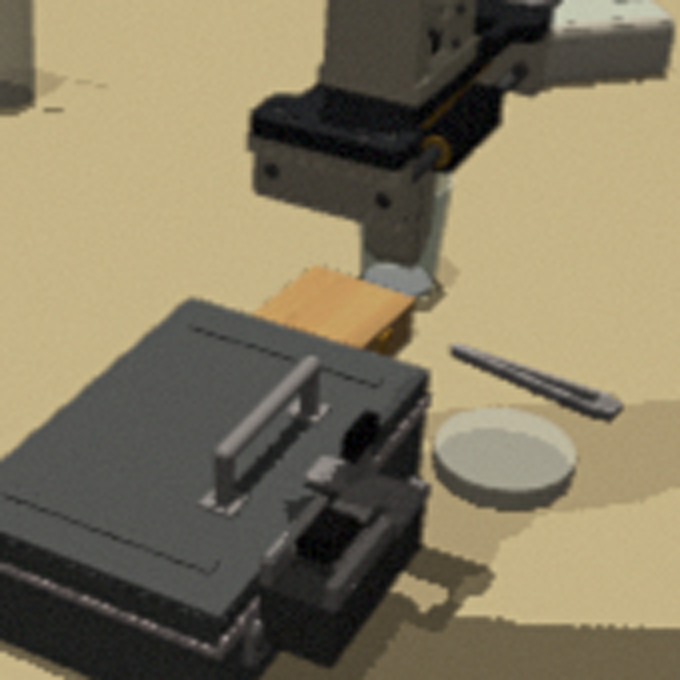

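Run:
```python
from cf import *
p=vision.get_image("side"); w=world(p)@R
s=arm.observe()["position"]@R
for z in np.arange(-.004,.04,.004):
    m=(abs(w[...,0]-s[0])<.05)&(abs(w[...,1]-s[1])<.08)&(abs(w[...,2]-s[2]-z)<.002)
    print(round(z,3),m.sum(),np.round(w[m][:,1].max()-s[1],4) if m.any() else'', np.round(np.ptp(w[m][:,0]),4) if m.any() else'')
```

```text
-0.004 1 -0.0034 0.0
0.0 10 0.0087 0.0196
0.004 15 0.0115 0.0209
0.008 16 0.0148 0.022
0.012 27 0.0183 0.0217
0.016 26 0.0191 0.0227
0.02 32 0.0196 0.0229
0.024 25 0.0197 0.0196
0.028 10 0.0182 0.0017
0.032 10 0.0117 0.0021
0.036 11 0.013 0.0023
```

Request:
{"fn": "play_rows", "kwargs": {
  "increments": "0 -2.4 0 0 -1; 0 -2.4 3 0 -1; 0 0 4 0 -1; 0 0 3.5 0 -1; 0 0 1 0 -1"
}}

```text
clock: 3.4
position: [0.4579, 0.0997, 0.1078]
ee_rot: [3.111, -0.414, -0.009]
force: [-0.7, -0.7, -0.6]
width: 0.008
gripper_force: 0.0
```

Request:
{"fn": "play_rows", "kwargs": {
  "increments": "0 0 0.6 0 -1; 0 0 0 0 -1; 0 0 0 0 -1"
}}

```text
clock: 3.65
position: [0.4619, 0.1016, 0.1071]
ee_rot: [-3.114, 0.414, -0.003]
force: [1.1, 0.3, 0.7]
width: 0.003
gripper_force: 0.0
```

```bash
python3 -c "
from cf import *
st()"
```

```text
t 3.65 q [419.5 218.5 107.1] yaw(tool x in case) -0.05 z [ 0.002  0.001 -1.   ] Fcase [1.03 0.6  0.69] w 0.003 g 0.0
```

Request:
{"fn": "play_rows", "kwargs": {
  "increments": "0 0 0.3 0 -1; 0 0 0.3 0 -1; 0 0 0.2 0 -1; 0 0 0 0 -1; 0 0 0 0 -1"
}}

```text
clock: 4.07
position: [0.461, 0.1021, 0.0979]
ee_rot: [-3.114, 0.412, -0.0]
force: [0.2, -0.0, -0.2]
width: 0.004
gripper_force: 0.0
```

Request:
{"fn": "play_rows", "kwargs": {
  "increments": "0 0 0.1 0 -1; 0 0 0 0 -1; 0 0 0.1 0 -1; 0 0 0 0 -1; 0 0 0 0 -1"
}}

```text
clock: 4.48
position: [0.4611, 0.1023, 0.0958]
ee_rot: [-3.114, 0.412, -0.0]
force: [-0.5, 1.1, 2.4]
width: 0.006
gripper_force: 1.7
```

Request:
{"fn": "play_rows", "kwargs": {
  "increments": "0 0 0.1 0 -1; 0 0 0 0 -1; 0 0 0.1 0 -1; 0 0 0 0 -1; 0 0 0 0 -1"
}}

```text
clock: 4.9
position: [0.4611, 0.1023, 0.0938]
ee_rot: [-3.114, 0.412, -0.001]
force: [-0.1, 0.5, 5.1]
width: 0.005
gripper_force: 2.6
```

Request:
{"fn": "play_rows", "kwargs": {
  "increments": "0 0 0.1 0 -1; 0 0 0 0 -1; 0 0 0.1 0 -1; 0 0 0 0 -1; 0 0 0 0 -1"
}}

```text
clock: 5.32
position: [0.4612, 0.1024, 0.0921]
ee_rot: [-3.114, 0.412, -0.001]
force: [-0.6, 1.1, 9.8]
width: 0.005
gripper_force: 4.6
```

Request:
{"fn": "play_rows", "kwargs": {
  "increments": "0 -0.1 -0.02 0 -1; 0 -0.1 0 0 -1; 0 -0.1 0 0 -1; 0 -0.1 0 0 -1; 0 0 0 0 -1"
}}

```text
clock: 5.73
position: [0.462, 0.1055, 0.0921]
ee_rot: [3.114, -0.413, -0.0]
force: [-1.7, -2.1, 8.6]
width: 0.002
gripper_force: 4.1
```

Request:
{"fn": "play_rows", "kwargs": {
  "increments": "0 -0.1 0 0 -1; 0 -0.1 0 0 -1; 0 -0.1 0 0 -1; 0 -0.1 0 0 -1; 0 0 0 0 -1"
}}

```text
clock: 6.15
position: [0.463, 0.1092, 0.092]
ee_rot: [3.113, -0.413, -0.0]
force: [-1.0, -1.5, 9.0]
width: 0.005
gripper_force: 4.1
```

Request:
{"fn": "play_rows", "kwargs": {
  "increments": "0 -0.1 0 0 -1; 0 -0.1 0 0 -1; 0 -0.1 0 0 -1; 0 -0.1 0 0 -1; 0 0 0 0 -1"
}}

```text
clock: 6.57
position: [0.464, 0.113, 0.092]
ee_rot: [3.113, -0.413, -0.0]
force: [-1.1, -2.8, 8.2]
width: 0.004
gripper_force: 4.1
```

```bash
python3 -c "
from cf import *
st()
p=vision.get_image('side'); save(p,'s2',(170,290,250,390),5)"
```

```text
t 6.57 q [418.6 230.   92. ] yaw(tool x in case) -0.0 z [-0.    -0.001 -1.   ] Fcase [-0.35 -3.04  8.2 ] w 0.004 g 4.1
```

View pics/s2.png

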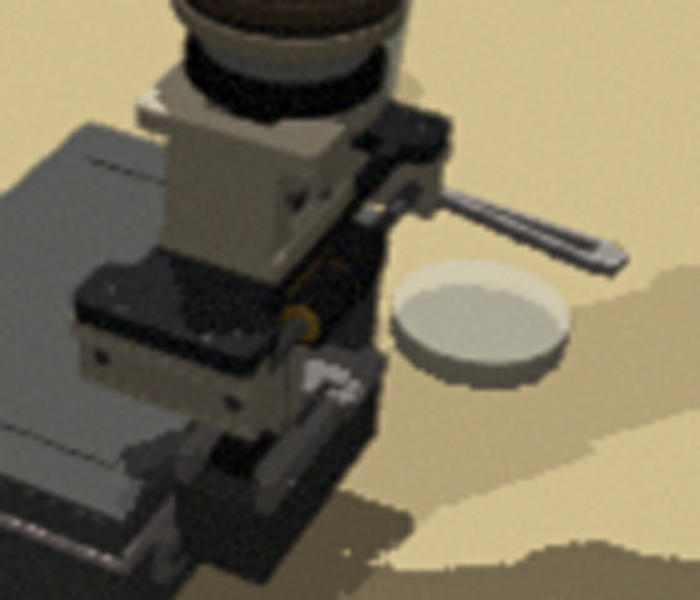

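Request:
{"fn": "play_rows", "kwargs": {
  "increments": "0 -0.1 0 0 -1; 0 -0.1 0 0 -1; 0 -0.1 0 0 -1; 0 0 0 0 -1; 0 0 0 0 -1"
}}

```text
clock: 7.03
position: [0.4648, 0.1158, 0.092]
ee_rot: [3.113, -0.413, -0.0]
force: [-0.8, -2.0, 8.5]
width: 0.005
gripper_force: 4.0
```

```bash
cat > rib.py <<'E'
from cf import *
st()
w=world(vision.get_image('side'))@R
m=(w[...,0]>.41)&(w[...,0]<.43)&(w[...,1]>.235)&(w[...,1]<.275)&(w[...,2]>.082)&(w[...,2]<.099)
print(m.sum(),np.percentile(w[m][:,1],[10,50,90]) if m.any() else '')
E
python3 rib.py
```

```text
t 7.03 q [418.6 232.8  92. ] yaw(tool x in case) -0.01 z [ 0.    -0.001 -1.   ] Fcase [-0.28 -2.15  8.45] w 0.005 g 4.0
70 [0.24454438 0.25649353 0.25820609]
```

Request:
{"fn": "play_rows", "kwargs": {
  "increments": "0 -0.1 0 0 -1; 0 -0.1 0 0 -1; 0 0 0 0 -1; 0 0 0 0 -1"
}}

```text
clock: 7.42
position: [0.4652, 0.1174, 0.092]
ee_rot: [3.113, -0.413, -0.0]
force: [-1.4, -3.8, 7.0]
width: 0.002
gripper_force: 4.1
```

```bash
python3 rib.py
```

```text
t 7.42 q [418.6 234.5  92. ] yaw(tool x in case) -0.02 z [-0.    -0.002 -1.   ] Fcase [-0.33 -4.    6.96] w 0.002 g 4.1
66 [0.24651911 0.2577562  0.26011177]
```

Request:
{"fn": "play_rows", "kwargs": {
  "increments": "0 -0.1 0 0 -1; 0 -0.1 0 0 -1; 0 -0.1 0 0 -1; 0 0 0 0 -1"
}}

```text
clock: 7.8
position: [0.4657, 0.1194, 0.0918]
ee_rot: [3.111, -0.414, -0.002]
force: [-1.2, -6.2, 9.4]
width: 0.003
gripper_force: 4.4
```

```bash
python3 rib.py
```

```text
t 7.8 q [418.5 236.6  91.8] yaw(tool x in case) -0.06 z [-0.001 -0.003 -1.   ] Fcase [ 0.47 -6.29  9.44] w 0.003 g 4.4
55 [0.25115506 0.25799416 0.25962489]
```

Request:
{"fn": "play_rows", "kwargs": {
  "increments": "0 0 -0.1 0 -1; 0 0 -0.2 0 -1; 0 0 -0.3 0 -1; 0 0 -0.4 0 -1; 0 0 -1 0 -1"
}}

```text
clock: 8.27
position: [0.4653, 0.1213, 0.1114]
ee_rot: [3.114, -0.412, -0.003]
force: [0.7, -0.2, -0.2]
width: 0.005
gripper_force: 0.0
```

Request:
{"fn": "play_rows", "kwargs": {
  "increments": "0 0 -2 0 -1; 0 0 -3 0 -1; 0 0 -3 0 -1; 0 0 0 0 -1"
}}

```text
clock: 8.6
position: [0.4688, 0.123, 0.1976]
ee_rot: [-3.111, 0.411, -0.012]
force: [1.5, 0.9, -0.3]
width: 0.003
gripper_force: 0.0
```

Run:
```python
from cf import *
st()
w=world(vision.get_image('side'))@R
m=(w[...,0]>.412)&(w[...,0]<.426)&(w[...,1]>.19)&(w[...,1]<.27)&(w[...,2]>.07)&(w[...,2]<.11)
b=w[m]; b=b[np.argsort(b[:,1])]
print([(int(y*1e3),int(z*1e3)) for _,y,z in b])
```

```text
t 8.6 q [420.6 240.9 197.6] yaw(tool x in case) 0.06 z [ 0.007  0.005 -1.   ] Fcase [ 1.26  1.23 -0.3 ] w 0.003 g 0.0
[(191, 72), (191, 90), (191, 91), (191, 90), (192, 89), (192, 91), (193, 89), (193, 89), (193, 89), (194, 91), (195, 90), (195, 73), (195, 90), (196, 72), (196, 89), (196, 90), (197, 88), (197, 91), (198, 90), (198, 90), (199, 89), (199, 88), (199, 91), (199, 73), (199, 91), (200, 89), (201, 89), (201, 91), (202, 89), (202, 89), (203, 91), (203, 90), (203, 90), (203, 89), (204, 73), (205, 90), (205, 91), (206, 89), (206, 88), (206, 90), (207, 90), (208, 89), (209, 90), (209, 89), (209, 89), (209, 92), (209, 88), (209, 90), (210, 89), (211, 88), (212, 90), (212, 88), (212, 90), (213, 90), (214, 89), (215, 89), (215, 90), (215, 90), (216, 90), (216, 87), (217, 90), (218, 90), (219, 90), (219, 91), (221, 91), (222, 92), (224, 93), (225, 94), (226, 94), (227, 95), (227, 95), (228, 95), (229, 95), (229, 94), (230, 95), (230, 96), (230, 94), (231, 95), (231, 96), (232, 95), (232, 94), (233, 96), (234, 95), (234, 96), (234, 94), (235, 94), (235, 94), (235, 95), (236, 97), (2
[... 578 characters left out ...]
5), (255, 74), (255, 73), (255, 96), (255, 83), (255, 91), (256, 84), (256, 73), (256, 87), (256, 89), (256, 88), (256, 84), (256, 98), (256, 93), (256, 94), (256, 89), (256, 86), (257, 98), (257, 100), (257, 92), (257, 101), (257, 91), (257, 72), (257, 93), (257, 96), (257, 94), (257, 90), (257, 96), (257, 87), (257, 96), (257, 92), (257, 91), (257, 100), (257, 88), (257, 93), (257, 100), (257, 88), (258, 98), (258, 75), (258, 87), (258, 74), (258, 90), (259, 75), (259, 75), (260, 74), (260, 73), (260, 74), (261, 74), (261, 73), (261, 75), (262, 70), (262, 73), (262, 75), (263, 71), (263, 73), (263, 74), (264, 70), (264, 74), (264, 74), (264, 73), (264, 73), (264, 72), (265, 72), (265, 71)]
```

Run:
```python
from cf import *
a=np.load("top0.npy"); f=np.load("top0f.npy").sum(-1)//3; q=a@R
m=(q[...,0]>.443)&(q[...,0]<.478)&(q[...,1]>.15)&(q[...,1]<.195)
for x in np.arange(.443,.478,.003):
    s=m&(abs(q[...,0]-x)<.0015); print(round(x,3),np.round(np.median(q[s][:,2]),4),[(int(y*1e3),int(g)) for y,g in zip(q[s][:,1],f[s])if g>90])
```

```text
0.443 0.0859 [(181, 122), (178, 122), (172, 121), (170, 121), (164, 121), (161, 113)]
0.446 0.0833 [(181, 99), (179, 121), (176, 118), (175, 119), (173, 122), (170, 119), (168, 121), (167, 118), (165, 120), (162, 121), (160, 108)]
0.449 0.0825 [(179, 121), (177, 121), (174, 121), (171, 124), (169, 121), (166, 121), (165, 118), (163, 119), (160, 116)]
0.452 0.0847 [(180, 126), (178, 122), (175, 122), (174, 118), (172, 127), (169, 123), (167, 121), (164, 120), (161, 115)]
0.455 0.0838 [(181, 129), (179, 115), (173, 127), (170, 123), (168, 111), (164, 121), (162, 120), (159, 97)]
0.458 0.0796 []
0.461 0.0794 []
0.464 0.079 []
0.467 0.0791 []
0.47 0.0793 []
0.473 0.0791 []
0.476 0.0803 []
```

Request:
{"fn": "play_rows", "kwargs": {
  "increments": "0.5 3.5 0 0 0.35; 0.5 3.5 0 0 0.35; 0 0 0 0 0.35; 0 0 0 0 0.35; 0 0 0 0 0.35"
}}

```text
clock: 9.07
position: [0.4574, 0.0516, 0.1917]
ee_rot: [-3.114, 0.412, 0.001]
force: [-0.0, 0.9, 0.8]
width: 0.321
gripper_force: 0.0
```

Request:
{"fn": "play_rows", "kwargs": {
  "increments": "0 0 0 0 0.35; 0 0 0 0 0.35"
}}

```text
clock: 9.23
position: [0.4576, 0.0524, 0.1918]
ee_rot: [-3.114, 0.409, 0.001]
force: [0.2, 0.4, -0.3]
width: 0.463
gripper_force: 0.0
```

```bash
python3 -c "
from cf import *
st()"
```

```text
t 9.23 q [428.1 169.8 191.8] yaw(tool x in case) 0.13 z [-0.  0. -1.] Fcase [ 0.12  0.45 -0.28] w 0.463 g 0.0
```

Request:
{"fn": "play_rows", "kwargs": {
  "increments": "0.1 -0.1 0 0 0.35; 0 0 0 0 0.35; 0 0 1 0 0.35; 0 0 2 0 0.35; 0 0 2 0 0.35"
}}

```text
clock: 9.65
position: [0.4593, 0.0522, 0.1412]
ee_rot: [-3.114, 0.412, -0.003]
force: [0.1, -0.9, 0.7]
width: 0.676
gripper_force: 0.0
```

Request:
{"fn": "play_rows", "kwargs": {
  "increments": "0 0 2 0 0.35; 0 0 1.4 0 0.35; 0 0 0.6 0 0.35; 0 0 0 0 0.35; 0 0 0 0 0.35"
}}

```text
clock: 10.07
position: [0.4588, 0.0521, 0.1019]
ee_rot: [3.114, -0.412, -0.001]
force: [0.6, 0.0, 0.3]
width: 0.672
gripper_force: 0.0
```

```bash
python3 -c "
from cf import *
st()
p=vision.get_image('side'); save(p,'s3',(170,290,250,390),5)"
```

```text
t 10.07 q [429.4 169.8 101.9] yaw(tool x in case) 0.04 z [-0. -0. -1.] Fcase [0.54 0.18 0.26] w 0.672 g 0.0
```

View pics/s3.png

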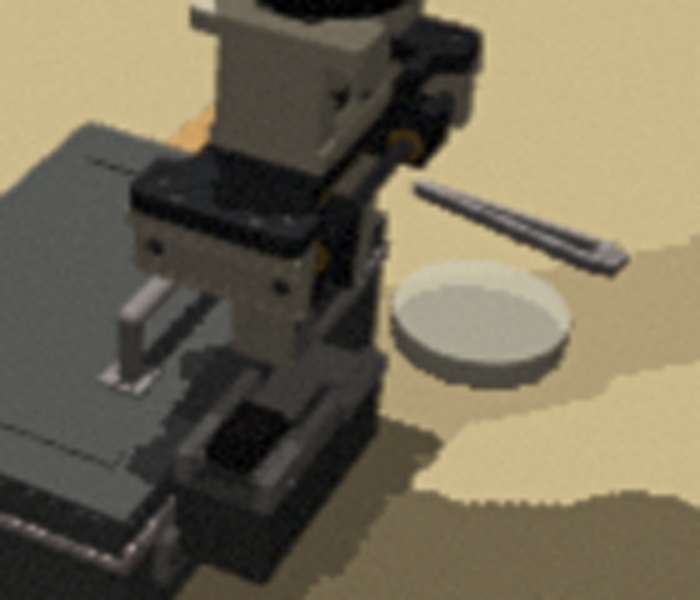

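Request:
{"fn": "play_rows", "kwargs": {
  "increments": "0 0 0 0 -1; 0 0 0 0 -1; 0 0 0 0 -1; 0 0 0 0 -1; 0 0 0 0 -1",
  "grip_force": 14
}}

```text
clock: 10.53
position: [0.4592, 0.0522, 0.1023]
ee_rot: [-3.114, 0.412, -0.001]
force: [2.4, 11.6, 1.7]
width: 0.363
gripper_force: 6.7
```

```bash
python3 -c "
from cf import *
st()
r=np.hypot(29,38);f0=np.arctan2(38,29)
a=np.radians(np.arange(0,106,5)); X=r*np.cos(f0+a); Z=r*np.sin(f0+a)
for i in range(1,len(a)): print(round(np.degrees(a[i])), 'dx %.2f dz(tool) %.2f'%((X[i]-X[i-1])/10,-(Z[i]-Z[i-1])/10), 'tot %.2f %.2f'%((X[i]-29)/10,(Z[i]-38)/10))
"
```

```text
t 10.53 q [429.7 170.  102.3] yaw(tool x in case) 0.02 z [ 0.001  0.001 -1.   ] Fcase [-0.76 11.83  1.66] w 0.363 g 6.7
5 dx -0.34 dz(tool) -0.24 tot -0.34 0.24
10 dx -0.36 dz(tool) -0.21 tot -0.70 0.45
15 dx -0.38 dz(tool) -0.18 tot -1.08 0.62
20 dx -0.39 dz(tool) -0.14 tot -1.47 0.76
25 dx -0.40 dz(tool) -0.11 tot -1.88 0.87
30 dx -0.41 dz(tool) -0.07 tot -2.29 0.94
35 dx -0.42 dz(tool) -0.04 tot -2.70 0.98
40 dx -0.42 dz(tool) 0.00 tot -3.12 0.98
45 dx -0.42 dz(tool) 0.04 tot -3.54 0.94
50 dx -0.41 dz(tool) 0.07 tot -3.95 0.86
55 dx -0.40 dz(tool) 0.11 tot -4.35 0.76
60 dx -0.39 dz(tool) 0.14 tot -4.74 0.61
65 dx -0.38 dz(tool) 0.18 tot -5.12 0.43
70 dx -0.36 dz(tool) 0.21 tot -5.48 0.22
75 dx -0.34 dz(tool) 0.24 tot -5.82 -0.02
80 dx -0.32 dz(tool) 0.27 tot -6.14 -0.28
85 dx -0.29 dz(tool) 0.30 tot -6.43 -0.58
90 dx -0.27 dz(tool) 0.32 tot -6.70 -0.90
95 dx -0.24 dz(tool) 0.34 tot -6.94 -1.24
100 dx -0.21 dz(tool) 0.36 tot -7.15 -1.60
105 dx -0.18 dz(tool) 0.38 tot -7.32 -1.98
```

Request:
{"fn": "play_rows", "kwargs": {
  "increments": "0 -0.1 0 0 -1; 0 0 0 0 -1; 0 -0.05 0 0 -1; 0 0 0 0 -1; 0 0 0 0 -1"
}}

```text
clock: 10.95
position: [0.4597, 0.054, 0.1023]
ee_rot: [-3.114, 0.411, -0.001]
force: [0.9, 5.2, 3.3]
width: 0.324
gripper_force: 14.0
```

Request:
{"fn": "play_rows", "kwargs": {
  "increments": "0 -0.08 0 0 -1; -0.34 0 -0.24 0 -1; -0.36 0 -0.21 0 -1; -0.38 0 -0.18 0 -1; 0 0 0 0 -1"
}}

```text
clock: 11.37
position: [0.4495, 0.0569, 0.1086]
ee_rot: [-3.114, 0.413, -0.003]
force: [2.7, 3.2, 2.9]
width: 0.324
gripper_force: 14.0
```

```bash
python3 -c "
from cf import *
st()"
```

```text
t 11.37 q [419.2 172.  108.6] yaw(tool x in case) 0.0 z [ 0.002  0.001 -1.   ] Fcase [1.76 3.79 2.95] w 0.324 g 14.0
```

Request:
{"fn": "play_rows", "kwargs": {
  "increments": "-0.39 0 -0.14 0 -1; -0.40 0 -0.11 0 -1; -0.41 0 -0.07 0 -1; -0.42 0 -0.04 0 -1; -0.42 0 0 0 -1"
}}

```text
clock: 11.78
position: [0.4316, 0.0619, 0.1127]
ee_rot: [-3.113, 0.414, -0.007]
force: [7.5, 0.6, 2.9]
width: 0.325
gripper_force: 14.0
```

```bash
python3 -c "
from cf import *
st()"
```

```text
t 11.78 q [400.6 172.2 112.7] yaw(tool x in case) -0.04 z [ 0.004  0.001 -1.   ] Fcase [7.11 2.51 2.94] w 0.325 g 14.0
```

Request:
{"fn": "play_rows", "kwargs": {
  "increments": "-0.42 0 0.04 0 -1; -0.41 0 0.07 0 -1; -0.4 0 0.11 0 -1; -0.39 0 0.14 0 -1; -0.38 0 0.18 0 -1"
}}

```text
clock: 12.2
position: [0.412, 0.0672, 0.1076]
ee_rot: [-3.113, 0.414, -0.007]
force: [3.1, 0.7, 11.3]
width: 0.323
gripper_force: 14.0
```

```bash
python3 -c "
from cf import *
st()"
```

```text
t 12.2 q [380.3 172.2 107.6] yaw(tool x in case) -0.04 z [ 0.004  0.001 -1.   ] Fcase [ 2.78  1.47 11.29] w 0.323 g 14.0
```

Request:
{"fn": "play_rows", "kwargs": {
  "increments": "-0.36 0 0.18 0 -1; -0.34 0 0.22 0 -1; -0.32 0 0.26 0 -1; 0 0 0 0 -1"
}}

```text
clock: 12.53
position: [0.4004, 0.0703, 0.1001]
ee_rot: [-3.114, 0.412, -0.002]
force: [0.4, 3.8, 3.4]
width: 0.324
gripper_force: 14.0
```

```bash
python3 -c "
from cf import *
st()"
```

```text
t 12.53 q [368.2 172.1 100.1] yaw(tool x in case) 0.02 z [ 0.001  0.001 -1.   ] Fcase [-0.57  3.77  3.37] w 0.324 g 14.0
```

Request:
{"fn": "play_rows", "kwargs": {
  "increments": "-0.29 0 0.29 0 -1; -0.27 0 0.31 0 -1; -0.24 0 0.33 0 -1; -0.21 0 0.34 0 -1; 0 0 0 0 -1"
}}

```text
clock: 12.95
position: [0.3897, 0.0731, 0.087]
ee_rot: [-3.114, 0.411, 0.001]
force: [-0.7, 6.0, 1.1]
width: 0.321
gripper_force: 14.0
```

```bash
python3 -c "
from cf import *
s=st(); q=s['position']@R; print(np.degrees(np.arctan2(q[2]+.0122-.0765,q[0]-.4007))-52.6)
p=vision.get_image('side'); save(p,'s4',(170,290,250,390),5)"
```

```text
t 12.95 q [357.2 172.1  87. ] yaw(tool x in case) 0.05 z [-0.001 -0.    -1.   ] Fcase [-2.21  5.6   1.07] w 0.321 g 14.0
99.84775328622592
```

View pics/s4.png

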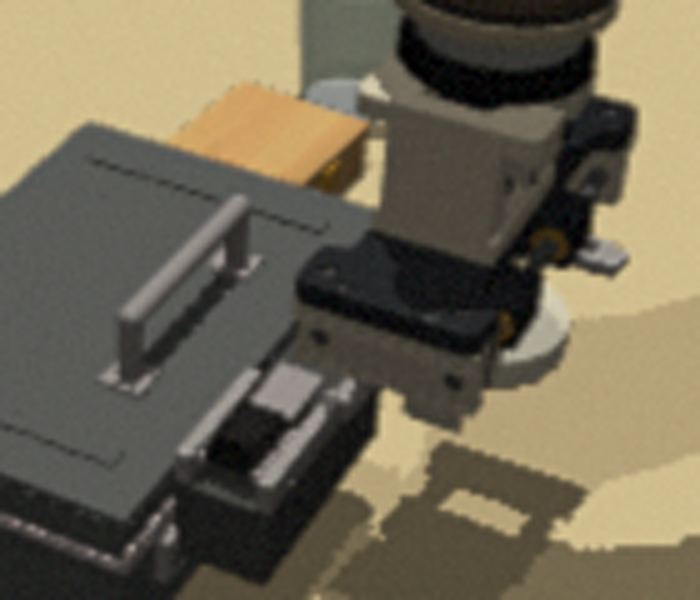

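Request:
{"fn": "play_rows", "kwargs": {
  "increments": "0 0 0 0 0.3; 0 0 0 0 0.3; 0 0 0 0 0.3; 0 0 0 0 0.3; 0 0 0 0 0.3"
}}

```text
clock: 13.42
position: [0.3902, 0.0724, 0.087]
ee_rot: [3.114, -0.413, -0.001]
force: [-0.4, -0.6, 0.2]
width: 0.626
gripper_force: 0.0
```

Request:
{"fn": "play_rows", "kwargs": {
  "increments": "0 0 -2 0 0.3; 0 0 -4 0 0.3; 0 0 -4 0 0.3; 0 0 -4 0 0.3; 0 0 0 0 0"
}}

```text
clock: 13.83
position: [0.3937, 0.0737, 0.2337]
ee_rot: [-3.111, 0.412, -0.015]
force: [1.7, 1.1, -0.4]
width: 0.614
gripper_force: 0.0
```

Run:
```python
from cf import *
s=st(); print(np.round(s["joints"],2))
w=world(vision.get_image('top'))@R
m=(w[...,0]>.33)&(w[...,0]<.46)&(abs(w[...,1]-.171)<.02)&(w[...,2]>.05)&(w[...,2]<.15)
b=w[m]; b=b[np.argsort(b[:,0])]; print([(int(x*1e3),int(z*1e3)) for x,_,z in b[::5]])
```

```text
t 13.83 q [360.9 173.7 233.7] yaw(tool x in case) 0.01 z [ 0.009  0.005 -1.   ] Fcase [ 1.4   1.47 -0.38] w 0.614 g 0.0
[-0.04  0.07 -0.29  2.05  0.03  1.01 -2.18]
[(367, 116), (368, 116), (369, 115), (370, 111), (371, 117), (372, 113), (373, 113), (376, 113), (377, 110), (379, 115), (382, 114), (384, 109), (385, 110), (388, 112), (389, 109), (392, 112), (394, 77), (396, 82), (397, 134), (397, 133), (397, 131), (398, 86), (398, 133), (399, 80), (399, 85), (400, 82), (401, 81), (402, 84), (403, 82), (404, 82), (404, 81), (405, 75), (406, 78), (407, 76), (407, 75), (408, 74), (409, 76), (410, 75), (411, 75), (411, 74), (413, 75), (413, 75), (414, 74), (415, 70), (416, 75), (417, 72), (418, 75), (419, 73), (420, 75), (421, 77), (421, 72), (422, 76), (423, 72), (424, 75), (425, 74), (426, 77), (427, 76), (427, 75), (429, 76), (429, 77), (430, 77), (431, 77), (432, 74), (433, 73), (434, 76), (435, 76), (435, 73), (436, 71), (437, 74), (438, 75), (439, 76), (440, 54), (440, 64), (441, 63), (443, 79), (444, 80), (445, 81), (446, 82), (446, 79), (447, 79), (448, 75), (449, 78), (450, 78), (451, 79), (452, 80), (453, 78), (454, 80), (454, 78), (455, 75), (456, 81), (457, 78), (458, 80), (459, 84)]
```

Run:
```python
from cf import *
for n in("side","top"):
    p=vision.get_image(n); w=world(p)@R
    if n=="side": save(p,'s5',(160,290,240,400),4)
    m=(w[...,0]>.33)&(w[...,0]<.410)&(abs(w[...,1]-.172)<.02)&(w[...,2]>.085)&(w[...,2]<.15)
    b=w[m]; b=b[np.argsort(b[:,0])]; print([tuple((v*1e3).astype(int)) for v in b[::2]])
```

```text
[(np.int64(355), np.int64(173), np.int64(107)), (np.int64(356), np.int64(172), np.int64(109)), (np.int64(356), np.int64(166), np.int64(108)), (np.int64(356), np.int64(183), np.int64(108)), (np.int64(356), np.int64(160), np.int64(109)), (np.int64(356), np.int64(182), np.int64(110)), (np.int64(357), np.int64(171), np.int64(111)), (np.int64(357), np.int64(177), np.int64(112)), (np.int64(357), np.int64(181), np.int64(112)), (np.int64(357), np.int64(170), np.int64(112)), (np.int64(357), np.int64(185), np.int64(109)), (np.int64(358), np.int64(185), np.int64(112)), (np.int64(358), np.int64(169), np.int64(114)), (np.int64(359), np.int64(187), np.int64(107)), (np.int64(359), np.int64(177), np.int64(113)), (np.int64(359), np.int64(186), np.int64(109)), (np.int64(360), np.int64(164), np.int64(113)), (np.int64(360), np.int64(184), np.int64(110)), (np.int64(360), np.int64(174), np.int64(114)), (np.int64(361), np.int64(162), np.int64(114)), (np.int64(362), np.int64(182), np.int64(113)), (np.int64(362), np.int64(175), np.int64(111)), (np.int64(362), np.int64(175), np.int64(114)), (np.int64(362), np
[... 7343 characters left out ...]
), (np.int64(396), np.int64(155), np.int64(86)), (np.int64(396), np.int64(166), np.int64(130)), (np.int64(396), np.int64(174), np.int64(133)), (np.int64(397), np.int64(163), np.int64(135)), (np.int64(397), np.int64(161), np.int64(130)), (np.int64(398), np.int64(159), np.int64(127)), (np.int64(398), np.int64(177), np.int64(134)), (np.int64(399), np.int64(166), np.int64(135)), (np.int64(400), np.int64(164), np.int64(135)), (np.int64(400), np.int64(179), np.int64(87)), (np.int64(401), np.int64(174), np.int64(85)), (np.int64(402), np.int64(163), np.int64(86)), (np.int64(402), np.int64(152), np.int64(85)), (np.int64(403), np.int64(185), np.int64(85)), (np.int64(405), np.int64(180), np.int64(85))]
```

View pics/s5.png

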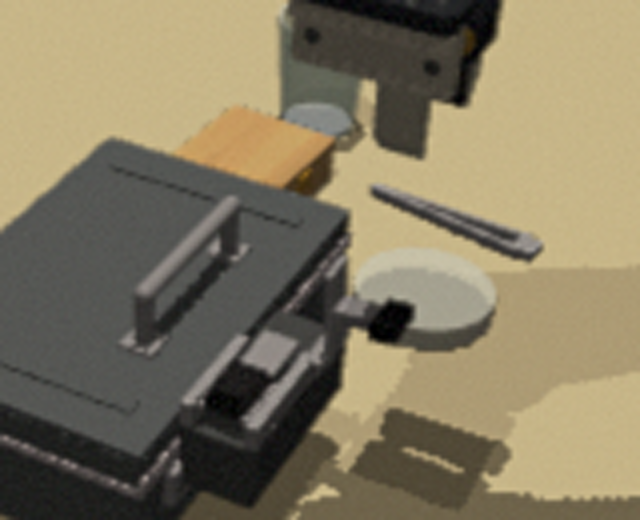

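Request:
{"fn": "play_rows", "kwargs": {
  "increments": "0 0 2 0 -1; 0 0 2 0 -1; 0 0 2 0 -1; 0 0 1 0 -1; 0 0 0 0 -1"
}}

```text
clock: 14.4
position: [0.3876, 0.0719, 0.1539]
ee_rot: [3.112, -0.411, -0.01]
force: [-0.1, -0.6, 0.1]
width: 0.186
gripper_force: 0.0
```

Request:
{"fn": "play_rows", "kwargs": {
  "increments": "0 0 0 0 -1; 0 0 2 0 -1; 0 0 1.5 0 -1; 0 0 0.5 0 -1; 0 0 0 0 -1"
}}

```text
clock: 14.82
position: [0.3898, 0.0726, 0.1166]
ee_rot: [3.114, -0.412, -0.003]
force: [-0.5, -0.1, -0.2]
width: 0.004
gripper_force: 0.0
```

```bash
python3 -c "
from cf import *
st()"
```

```text
t 14.82 q [357.4 171.7 116.6] yaw(tool x in case) 0.04 z [-0.002 -0.001 -1.   ] Fcase [-0.44 -0.2  -0.22] w 0.004 g 0.0
```

Request:
{"fn": "play_rows", "kwargs": {
  "increments": "0.5 0 0 0 -1; 0 0 0.3 0 -1; 0 0 0.3 0 -1; 0 0 0.2 0 -1; 0 0 0 0 -1"
}}

```text
clock: 15.23
position: [0.3935, 0.0722, 0.1094]
ee_rot: [3.114, -0.41, -0.004]
force: [-4.6, 1.0, 6.9]
width: 0.007
gripper_force: 3.2
```

Request:
{"fn": "play_rows", "kwargs": {
  "increments": "0 0 0.3 0 -1; 0 0 0.3 0 -1; 0 0 0.2 0 -1; 0 0 0 0 -1"
}}

```text
clock: 15.57
position: [0.3907, 0.0728, 0.1018]
ee_rot: [3.113, -0.409, -0.011]
force: [-23.9, 6.5, 34.1]
width: 0.007
gripper_force: 19.6
```

```bash
python3 -c "
from cf import *
st()"
```

```text
t 15.57 q [358.3 172.1 101.8] yaw(tool x in case) 0.15 z [-0.007 -0.002 -1.   ] Fcase [-24.77  -0.    34.05] w 0.007 g 19.6
```

Request:
{"fn": "play_rows", "kwargs": {
  "increments": "0 0 -0.5 0 -1; 0 0 -2 0 -1; 0 0 -4 0 -1; 0 0 -4 0 -1; 0 0 -2 0 -1"
}}

```text
clock: 15.98
position: [0.3968, 0.0721, 0.2308]
ee_rot: [-3.112, 0.412, -0.008]
force: [1.2, 0.1, 0.3]
width: 0.009
gripper_force: 0.0
```

Run:
```python
from cf import *
st()
p=vision.get_image("side"); save(p,'s6',(160,290,240,400),4); w=world(p)@R
for z in np.arange(.086,.136,.004):
    m=(w[...,0]>.375)&(w[...,0]<.412)&(abs(w[...,1]-.171)<.009)&(abs(w[...,2]-z)<.002)
    print(round(z,3),np.round(np.sort(w[m][:,0])*1e3).astype(int))
m=(w[...,0]>.335)&(w[...,0]<.392)&(abs(w[...,1]-.171)<.007)&(w[...,2]>.085)
b=w[m]; b=b[np.argsort(b[:,0])]; print([(int(x*1e3),int(z*1e3)) for x,_,z in b])
```

```text
t 15.98 q [364.3 173.  230.8] yaw(tool x in case) 0.03 z [ 0.005  0.003 -1.   ] Fcase [1.16 0.41 0.34] w 0.009 g 0.0
0.086 [388 396]
0.09 [387]
0.094 []
0.098 [375 380 384]
0.102 [375 375 376 376 377 377 377 379 381 383 383]
0.106 [377 377 378 379 379 380 380 381 381 382 382 382]
0.11 [381]
0.114 [380 380]
0.118 [378]
0.122 [378]
0.126 [376 376 377 377 378 378 380]
0.13 [378 378 379 379 379]
0.134 []
[(335, 318), (336, 404), (336, 318), (336, 320), (336, 318), (336, 315), (337, 332), (337, 329), (337, 329), (337, 331), (337, 329), (337, 331), (337, 333), (337, 333), (338, 335), (338, 317), (338, 342), (338, 317), (338, 335), (338, 335), (338, 346), (338, 332), (338, 337), (338, 345), (338, 338), (338, 338), (338, 341), (338, 343), (338, 336), (338, 336), (339, 318), (339, 366), (339, 318), (339, 342), (339, 344), (339, 346), (339, 346), (339, 346), (339, 319), (340, 316), (340, 322), (340, 349), (340, 351), (340, 355), (341, 346), (341, 355), (341, 362), (341, 319), (341, 320), (341, 355), (341, 353), (341, 359), (341, 317), (341, 350), (341, 346), (341, 346), (341, 352), (341, 357),
[... 931 characters left out ...]
 102), (367, 102), (367, 101), (369, 101), (369, 101), (369, 230), (369, 102), (370, 100), (370, 102), (370, 101), (370, 104), (372, 229), (372, 102), (372, 102), (372, 103), (373, 103), (373, 105), (373, 101), (374, 102), (375, 102), (375, 103), (376, 127), (376, 126), (376, 102), (376, 104), (376, 103), (376, 124), (377, 127), (377, 105), (377, 103), (377, 125), (377, 105), (377, 121), (378, 128), (378, 382), (378, 119), (378, 126), (378, 105), (378, 128), (378, 106), (378, 103), (378, 129), (379, 128), (379, 104), (379, 115), (379, 106), (380, 113), (380, 381), (380, 110), (381, 104), (381, 105), (381, 105), (382, 105), (382, 106), (387, 88), (388, 85), (389, 554), (390, 554), (391, 555)]
```

View pics/s6.png

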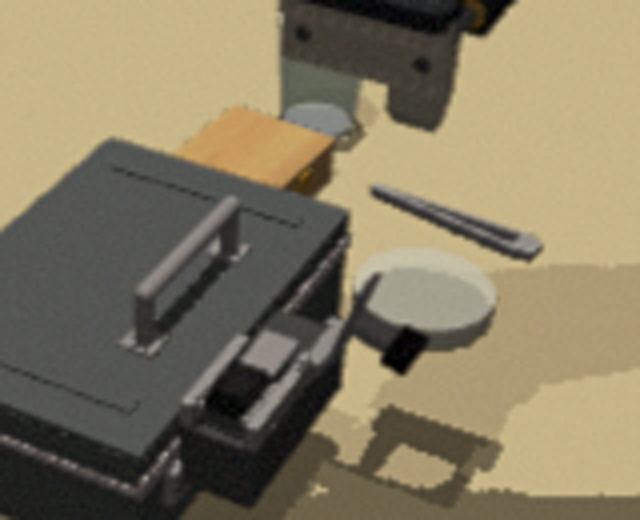

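Request:
{"fn": "play_rows", "kwargs": {
  "increments": "0 0 0 -7 -0.1; 0 0 0 -7 -0.1; 0 0 0 -7 -0.1; 0 0 0 -7 -0.1; 0 0 0 -7 -0.1"
}}

```text
clock: 16.45
position: [0.3955, 0.0714, 0.2267]
ee_rot: [3.092, 0.553, 0.002]
force: [-0.7, -0.5, -0.4]
width: 0.316
gripper_force: 0.0
```

Request:
{"fn": "play_rows", "kwargs": {
  "increments": "0 0 0 -7 -0.1; 0 0 0 -7 -0.1; 0 0 0 -7 -0.1; 0 0 0 -7 -0.1; 0 0 0 -7 -0.1"
}}

```text
clock: 16.87
position: [0.3955, 0.0714, 0.2266]
ee_rot: [2.783, 1.457, 0.001]
force: [-0.7, 0.1, -0.2]
width: 0.447
gripper_force: 0.0
```

Request:
{"fn": "play_rows", "kwargs": {
  "increments": "0 0 0 -7 -0.1; 0 0 0 -7 -0.1; 0 0 0 -6 -0.1; 0 2.5 0 0 -0.1; 0 4 0 0 -0.1"
}}

```text
clock: 17.28
position: [0.4566, 0.0553, 0.227]
ee_rot: [2.49, 1.915, 0.0]
force: [1.1, -0.5, 0.7]
width: 0.449
gripper_force: 0.0
```

Request:
{"fn": "play_rows", "kwargs": {
  "increments": "0 4 0 0 -0.1; 0 1.5 0 0 -0.1; 0 0 0 0 -0.1; 0 0 0 0 -0.1"
}}

```text
clock: 17.62
position: [0.5114, 0.04, 0.2259]
ee_rot: [-2.494, -1.909, 0.0]
force: [-0.8, 0.2, -0.6]
width: 0.446
gripper_force: 0.0
```

```bash
python3 -c "
from cf import *
print(np.round(st()['joints'],2))"
```

```text
t 17.62 q [483.3 171.9 225.9] yaw(tool x in case) 89.97 z [-0.001  0.    -1.   ] Fcase [-0.8   0.04 -0.61] w 0.446 g 0.0
[ 0.1   0.28 -0.35  1.82  0.11  1.06 -0.56]
```

Request:
{"fn": "play_rows", "kwargs": {
  "increments": "-0.3 0.2 2 0 -0.1; 0 0 3.5 0 -0.1; 0 0 3.5 0 -0.1; 0 0 2 0 -0.1; 0 0 1.2 0 -0.1"
}}

```text
clock: 18.03
position: [0.5094, 0.037, 0.1021]
ee_rot: [-2.491, -1.911, 0.005]
force: [0.2, -0.4, 0.2]
width: 0.45
gripper_force: 0.0
```

Request:
{"fn": "play_rows", "kwargs": {
  "increments": "0 0 0.7 0 -0.1; 0 0 0 0 -0.1; 0 0 0 0 -0.1"
}}

```text
clock: 18.28
position: [0.512, 0.0372, 0.0979]
ee_rot: [2.493, 1.911, 0.001]
force: [0.6, 0.6, 0.2]
width: 0.447
gripper_force: 0.0
```

```bash
python3 -c "
from cf import *
st()"
```

```text
t 18.28 q [484.6 169.3  97.9] yaw(tool x in case) 90.06 z [ 0.  0. -1.] Fcase [0.46 0.74 0.24] w 0.447 g 0.0
```

Request:
{"fn": "play_rows", "kwargs": {
  "increments": "0 0 0.1 0 -1; 0 0 0 0 -1; 0 0 0 0 -1; 0 0 0 0 -1; 0 0 0 0 -1",
  "grip_force": 20
}}

```text
clock: 18.7
position: [0.5125, 0.0368, 0.0965]
ee_rot: [2.493, 1.91, 0.001]
force: [9.5, -2.2, -1.4]
width: 0.138
gripper_force: 6.3
```

```bash
python3 -c "
from cf import *
st()
f0=np.arctan2(55,-127);r=np.hypot(55,127)
a=np.radians(np.arange(0,73,2.)); X=r*np.cos(f0-a)/10; Z=r*np.sin(f0-a)/10
print('; '.join('0 %.2f %.2f 0 -1'%(X[i]-X[i-1],Z[i-1]-Z[i]) for i in range(1,len(a))))
print(np.round(X+12.7,2)[::5],np.round(Z-5.5,2)[::5])
"
```

```text
t 18.7 q [485.3 169.   96.5] yaw(tool x in case) 90.02 z [ 0.001  0.    -1.   ] Fcase [ 9.71  0.29 -1.4 ] w 0.138 g 6.3
0 0.20 -0.44 0 -1; 0 0.21 -0.43 0 -1; 0 0.23 -0.42 0 -1; 0 0.24 -0.42 0 -1; 0 0.26 -0.41 0 -1; 0 0.27 -0.40 0 -1; 0 0.29 -0.39 0 -1; 0 0.30 -0.38 0 -1; 0 0.31 -0.37 0 -1; 0 0.33 -0.36 0 -1; 0 0.34 -0.35 0 -1; 0 0.35 -0.33 0 -1; 0 0.36 -0.32 0 -1; 0 0.37 -0.31 0 -1; 0 0.38 -0.29 0 -1; 0 0.39 -0.28 0 -1; 0 0.40 -0.27 0 -1; 0 0.41 -0.25 0 -1; 0 0.42 -0.24 0 -1; 0 0.43 -0.22 0 -1; 0 0.44 -0.21 0 -1; 0 0.44 -0.19 0 -1; 0 0.45 -0.18 0 -1; 0 0.46 -0.16 0 -1; 0 0.46 -0.15 0 -1; 0 0.47 -0.13 0 -1; 0 0.47 -0.11 0 -1; 0 0.47 -0.10 0 -1; 0 0.48 -0.08 0 -1; 0 0.48 -0.06 0 -1; 0 0.48 -0.05 0 -1; 0 0.48 -0.03 0 -1; 0 0.48 -0.01 0 -1; 0 0.48 0.00 0 -1; 0 0.48 0.02 0 -1; 0 0.48 0.04 0 -1
[ 0.    1.15  2.65  4.45  6.51  8.75 11.11 13.52] [0.   2.12 4.01 5.61 6.88 7.76 8.25 8.32]
```

Request:
{"fn": "play_rows", "kwargs": {
  "increments": "0 0.1 0 0 -1; 0 0 0 0 -1; 0 0.05 0 0 -1; 0 0 0 0 -1"
}}

```text
clock: 19.03
position: [0.5137, 0.0365, 0.0965]
ee_rot: [2.494, 1.911, -0.0]
force: [-2.1, -0.3, 7.5]
width: 0.11
gripper_force: 20.0
```

Request:
{"fn": "play_rows", "kwargs": {
  "increments": "0 0.20 -0.44 0 -1; 0 0.21 -0.43 0 -1; 0 0.23 -0.42 0 -1; 0 0 0 0 -1"
}}

```text
clock: 19.37
position: [0.5196, 0.0348, 0.1095]
ee_rot: [-2.493, -1.91, 0.001]
force: [-4.3, 1.2, 1.6]
width: 0.113
gripper_force: 20.0
```

```bash
python3 -c "
from cf import *
st()"
```

```text
t 19.37 q [492.6 169.  109.5] yaw(tool x in case) 90.02 z [-0.001 -0.    -1.   ] Fcase [-4.45 -0.01  1.56] w 0.113 g 20.0
```

Request:
{"fn": "play_rows", "kwargs": {
  "increments": "0 0.24 -0.42 0 -1; 0 0.26 -0.41 0 -1; 0 0.27 -0.4 0 -1; 0 0.29 -0.39 0 -1; 0 0.3 -0.38 0 -1"
}}

```text
clock: 19.78
position: [0.5318, 0.0315, 0.1292]
ee_rot: [-2.492, -1.91, 0.003]
force: [-6.4, 3.6, -2.1]
width: 0.108
gripper_force: 20.0
```

```bash
cat > lid.py <<'E'
from cf import *
st()
w=world(vision.get_image('side'))@R
m=(w[...,0]>.45)&(w[...,0]<.60)&(w[...,1]>.255)&(w[...,1]<.29)&(w[...,2]>.06)&(w[...,2]<.3)
b=w[m]; c=b.mean(0); u,s,v=np.linalg.svd((b-c)[:,[0,2]],full_matrices=False); print(m.sum(),"lid deg",np.degrees(np.arctan2(-v[0,1],v[0,0]))%180,s,"from hinge",np.degrees(np.arctan2(c[2]-.058,.6125-c[0])))
E
python3 lid.py
```

```text
t 19.78 q [505.2 168.9 129.2] yaw(tool x in case) 90.05 z [-0.003 -0.001 -1.   ] Fcase [-7.1   1.81 -2.12] w 0.108 g 20.0
665 lid deg 13.30815737468896 [1.22157857 0.08362171] from hinge 25.64199951519176
```

Request:
{"fn": "play_rows", "kwargs": {
  "increments": "0 0.31 -0.37 0 -1; 0 0.33 -0.36 0 -1; 0 0.34 -0.35 0 -1; 0 0.35 -0.33 0 -1; 0 0.36 -0.32 0 -1"
}}

```text
clock: 20.25
position: [0.547, 0.0274, 0.1466]
ee_rot: [-2.491, -1.91, 0.006]
force: [-12.2, 3.6, 4.3]
width: 0.112
gripper_force: 20.0
```

Request:
{"fn": "play_rows", "kwargs": {
  "increments": "0 0.37 -0.31 0 -1; 0 0.38 -0.29 0 -1; 0 0.39 -0.28 0 -1; 0 0.4 -0.27 0 -1; 0 0.41 -0.25 0 -1"
}}

```text
clock: 20.67
position: [0.5655, 0.0224, 0.1614]
ee_rot: [-2.491, -1.91, 0.006]
force: [-15.5, 2.3, 13.5]
width: 0.109
gripper_force: 20.0
```

```bash
python3 lid.py
```

```text
t 20.67 q [540.2 168.9 161.4] yaw(tool x in case) 90.08 z [-0.005 -0.001 -1.   ] Fcase [-15.53  -1.81  13.46] w 0.109 g 20.0
394 lid deg 29.584267330377802 [0.89248136 0.10579275] from hinge 42.302856933236
```

Request:
{"fn": "play_rows", "kwargs": {
  "increments": "0 -0.1 -0.2 0 -1; 0 0.35 -0.35 0 -1; 0 0.42 -0.26 0 -1; 0 0.43 -0.24 0 -1; 0 0 0 0 -1"
}}

```text
clock: 21.13
position: [0.5802, 0.0183, 0.1706]
ee_rot: [2.494, 1.91, 0.001]
force: [5.5, 0.7, -15.1]
width: 0.113
gripper_force: 20.0
```

```bash
python3 lid.py
```

```text
t 21.13 q [555.4 168.8 170.6] yaw(tool x in case) 89.98 z [ 0.001  0.    -1.   ] Fcase [  5.1    2.07 -15.11] w 0.113 g 20.0
272 lid deg 35.40339069916495 [0.66357826 0.0953521 ] from hinge 48.0983823217772
```

Request:
{"fn": "play_rows", "kwargs": {
  "increments": "0 0.44 -0.1 0 -1; 0 0.44 -0.12 0 -1; 0 0.45 -0.16 0 -1; 0 0.46 -0.16 0 -1; 0 0.46 -0.15 0 -1"
}}

```text
clock: 21.6
position: [0.6004, 0.0128, 0.1789]
ee_rot: [-2.494, -1.911, 0.001]
force: [-5.3, 0.8, -0.4]
width: 0.116
gripper_force: 20.0
```

```bash
python3 lid.py
```

```text
t 21.6 q [576.4 168.8 178.9] yaw(tool x in case) 90.02 z [-0.001 -0.001 -1.   ] Fcase [-5.34 -0.63 -0.45] w 0.116 g 20.0
153 lid deg 25.602357317317797 [0.12438288 0.0706919 ] from hinge 54.706818189442764
```

Request:
{"fn": "play_rows", "kwargs": {
  "increments": "0 0.47 -0.13 0 -1; 0 0.47 -0.11 0 -1; 0 0.47 -0.1 0 -1; 0 0.48 -0.08 0 -1; 0 0 0 0 -1"
}}

```text
clock: 22.07
position: [0.62, 0.0075, 0.1835]
ee_rot: [2.493, 1.909, 0.002]
force: [-2.6, -1.4, 5.4]
width: 0.114
gripper_force: 20.0
```

Request:
{"fn": "play_rows", "kwargs": {
  "increments": "0 0.48 -0.06 0 -1; 0 0.48 -0.05 0 -1; 0 0.48 -0.03 0 -1; 0 0.48 -0.01 0 -1; 0 0 0 0 -1"
}}

```text
clock: 22.48
position: [0.6384, 0.0025, 0.1845]
ee_rot: [2.493, 1.909, 0.002]
force: [-0.8, -2.0, 3.8]
width: 0.11
gripper_force: 20.0
```

Run:
```python
from cf import *
q=st()["position"]@R
print(np.degrees(np.arctan2(q[2]+.0165-.058,.6125-q[0]+.0007))-23.4)
p=vision.get_image('side'); save(p,'s7',(110,290,160,400),3.3)
```

```text
t 22.48 q [615.7 168.7 184.5] yaw(tool x in case) 89.98 z [ 0.002 -0.    -1.   ] Fcase [-0.21 -2.11  3.77] w 0.11 g 20.0
67.6032306879085
```

View pics/s7.png

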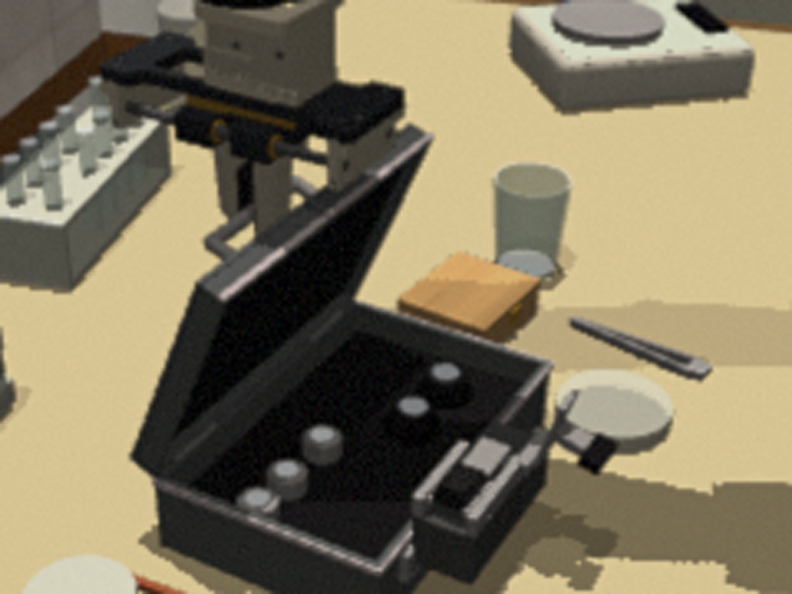

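Request:
{"fn": "play_rows", "kwargs": {
  "increments": "0 0.45 0 0 -1; 0 0 0 0 -1; 0 0 0 0 -0.6; 0 0 0 0 -0.6; 0 0 0 0 -0.6"
}}

```text
clock: 22.95
position: [0.6419, 0.0021, 0.1835]
ee_rot: [2.493, 1.911, 0.001]
force: [-1.0, -0.1, -0.2]
width: 0.192
gripper_force: 0.0
```

Request:
{"fn": "play_rows", "kwargs": {
  "increments": "0 0 -0.5 0 -0.6; 0 0 -1 0 -0.6; 0 0 -1.5 0 -0.6; 0 0 -2 0 -0.6; 0 0 -3 0 -0.6"
}}

```text
clock: 23.37
position: [0.6406, 0.0019, 0.2631]
ee_rot: [-2.492, -1.91, 0.004]
force: [0.7, 0.0, -0.0]
width: 0.198
gripper_force: 0.0
```

Request:
{"fn": "play_rows", "kwargs": {
  "increments": "0 0 -4 0 -0.6; 0 0 -4 0 -0.6; 0 0 -2 0 -0.6; 0 0 0 0 -0.6; 0 0 0 0 -0.6"
}}

```text
clock: 23.78
position: [0.6422, 0.0023, 0.3659]
ee_rot: [2.492, 1.91, 0.005]
force: [0.1, -0.8, -0.1]
width: 0.199
gripper_force: 0.0
```

Run:
```python
from cf import *
st()
p=vision.get_image('side'); w=world(p)@R
# handle bar / lid edge
m=(w[...,0]>.45)&(w[...,0]<.70)&(w[...,1]>.04)&(w[...,1]<.30)&(w[...,2]>.10)&(w[...,2]<.25)
b=w[m]; f=b[(b[:,1]<.26)&(b[:,1]>.08)&(b[:,0]<.605)]
k=np.polyfit(f[:,2],f[:,0],1); print(len(f),"lid angle ~",np.degrees(np.arctan2(1,-k[0])),"ztop",np.percentile(b[:,2],99))
```

```text
t 23.78 q [619.5 169.5 365.9] yaw(tool x in case) 90.03 z [ 0.004  0.001 -1.   ] Fcase [ 0.33 -0.71 -0.06] w 0.199 g 0.0
1481 lid angle ~ 69.85799574222034 ztop 0.22258616387070096
```

```bash
python3 -c "
from cell import job
print(job.sign_off())"
```

```text
the job is handed in; nothing more can be done
None
```

The case is open and the job is handed in at about 24 s. The safety button is slid back and popped up, pressed with at most about 11 N. The latch is swung past upright, the lid stands at about 70°, and the gripper is clear. One push on the latch handle with the shut fingertips briefly reached about 42 N, which could matter if the 40 N limit covers fingertips.

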